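Flip up the tab, then press and unscrew the filler cap of the cleaning unit

TASK

Open the cleaning unit for a refill: fold the steel tab that lies over its filler cap well back past upright and leave it open, then unscrew the cap (press it down gently against its spring and keep it pressed while turning it anticlockwise until you feel its springy stop, without forcing it; just short of the stop it comes free) and lift it off. Set the cap down gently, standing upright, in the shallow grey tray, and leave everything else where it is.

Things in the scene. Friction and masses are not known exactly. Their poses are not given: they have to be found in the camera images.
- tank: Bench-top cleaning unit, a fixed white box 130 (x) x 100 (y) x 60 mm high. Origin: centre of its underside, below the axis of its filler neck; z up; the panel on its front faces its own -x. Its filler cap is held in a collar on top by a push-and-twist bayonet. A hinge post 24 mm wide (y) stands 50 to 60 mm from the axis on the +x side, up to 108 mm above the origin.
- tab (a joint): Hinge of the steel tab, rad: 0 = level over the cap; grows as its free front end is lifted, up and over to the unit's +x side; 1.57 upright, stop at 2.3. Hinge line along the unit's y axis at x = +50 mm, 110.5 mm above its origin. Stiff (1.5 N at the free end), stays where left.
- tab_grip (a point): Point on the tab, 88 mm from the hinge line, 12 mm from the free end, mid-width, mid-thickness; moves with the tab. The tab is a flat steel strip 26 mm wide (along the hinge line), 5 thick, 100 long from the hinge; level, it passes 3 mm over the cap's top, its free end 50 mm in front of the cap's axis, so there both edges are free to be pinched or it can be lifted from below.
- cap_mid (a point): Black filler cap, about 60 g, upright; point on its axis at half its 38 mm height. Head: ribbed cylinder 34 mm across. At its foot two lugs 4 mm thick, 8 wide, reaching 26 mm from the axis along its own +y and -y. Locked (start): underside 67 mm above the unit's origin, 30 mm of head above the collar, lugs along the unit's y within 3 degrees, 1.5 to 2.5 mm side play.
- cap: The same cap, origin at its underside. A spring seat pushes it up with 4 N, plus 1.2 N per mm pressed. To free it press it past a 2.5 mm step (7 N; the seat bottoms hard at 5 mm, 10 N), keep it pressed, turn it anticlockwise seen from above until a springy stop clearly resists (0.2 N m), turn back 10 degrees, let up: it rises 3 mm and lifts straight out. Over 25 N between cap and unit, all contacts added, harms it.
- neck (a point): Centre of the top of the aluminium collar, on the cap's axis, 75 mm above the unit's origin. Outer radius 33 mm, 15 high; its roofs hold the cap's lugs. Each unit's collar sits at another angle, not measured: the stop comes after 50 to 90 degrees of turning. The gaps let the lugs out only in the last 13 degrees before the stop. The stop yields from 0.08 N m, plus 0.2 N m per 0.1 rad; free turning takes under 0.1.
- tray_in (a point): Centre of the inner floor of a fixed shallow grey tray, 140 x 140 mm outside, walls 4 mm thick and 18 mm high, floor 4 mm above the table; axes along the walls, z up.
- jar: Bystander: small closed white jar, 32 mm across, 42 high, upright. Loose; leave it alone. Origin at its underside.
- bottle: Bystander: white bottle, 60 mm across, 140 high, upright. Loose; leave it alone. Origin at its underside.
- driver: Bystander: screwdriver, 140 mm long, lying. Loose; leave it alone. Origin at its underside.
- tweezers: Bystander: steel tweezers, 120 mm long, lying. Loose; leave it alone. Origin at its underside.
- reel: Bystander: flat component tape reel, 176 mm across, 12 high, lying flat. Loose; leave it alone. Origin at its underside.
- mouse: Bystander: computer mouse, 105 x 60 x 22 mm. Loose; leave it alone. Origin at its underside.

How it is judged (in metres and radians):
On the way, in this order (a step that is already met when the one before it is completed fails the run):
1. the tab is folded back past upright (hinge beyond 1.75 rad) while the cap is still locked on the neck (value of joint tab above 1.75 rad and z of cap_mid in the frame of tank below 0.092 m), for 0.2 s.
2. the cap is lifted clear of the neck (z of cap_mid in the frame of tank above 0.115 m and value of joint tab above 1.75 rad), for 0.1 s.
At the end, for the whole second after the job is handed in: The cap stands upright (within 7 degrees), foot on the tray's floor (centre 13 to 25 mm above it), its axis within 55 mm of the tray's centre along both tray axes, at rest and released; the tab is still folded back beyond 1.75 rad (value of joint tab above 1.75 rad and x of cap_mid in the frame of tray_in between -0.055 and 0.055 m and y of cap_mid in the frame of tray_in between -0.055 and 0.055 m and z of cap_mid in the frame of tray_in between 0.013 and 0.025 m and angle between cap_mid's own z axis and vertical below 0.12 rad and linear speed of cap below 0.02 m/s); the robot touches nothing.
It fails at once if more than 25 N between the cap and the cleaning unit (all contacts added) (contact force between cap and tank above 25 N).
It fails at once if the cap is dropped or thrown: moving faster than 0.7 m/s while not held (linear speed of cap above 0.7 m/s and contact force between the fingers and cap below 0.5 N).
It fails at once if a bystander is pushed more than 30 mm or knocked over (distance of any of jar, bottle, driver, tweezers, reel, mouse from where it was at the start of the episode above 0.03 m or angle between any of jar, bottle's own z axis and vertical above 0.5 rad).
It also fails if it takes over 72 s, if anything falls off the work surface, if the arm or the gripper's body presses on something with over 40 N, if the wrist force passes 120 N, or if a joint passes its speed limit or range.

ROBOT

A 6-joint arm with a two-finger parallel gripper is mounted at the origin on the work surface. World frame = base frame: x ahead of the robot, y to its left, z up, the work surface at z = 0. Lengths are in m, angles in degrees, forces in N, time in s.
With the tool pointing down it reaches from about 0.35 to 0.975 m from the base axis. Payload 4.9 kg.
Tool frame: the origin (TCP) lies on the mounting face of the last link; the fingertips stand 173 mm ahead of it and the grasp point (between the pads) lies 155 mm ahead of it; z points along the fingers, y is the direction in which the jaws open and shut (so a half turn about z gives the same grasp; the last joint's range is limited). The gripper opens to 85 mm and grips with 20 to 120 N. Pads are 22 mm wide; open, the fingers measure 114 mm over their backs; the gripper's body (76 mm by 85 mm) begins 54 mm behind the grasp point. The pads swing forward as they close: fully open they stand 13 mm farther back than shut.
Start: joints at [-74.37, 3.019, 92.412, -0, 84.569, -6.818], TCP at [0.239, -0.578, 0.405] pointing down, gripper open.
Joint ranges: [-172.51, 172.51], [-57.92, 126.97], [3.15, 148.05], [-58.71, 238.71], [5.1, 150.11], [-179.66, 179.66]. Speed limits (degrees/s): [147.25, 147.25, 180, 180, 180, 180].

INTERFACE

Orientations are given as a 3x3 rotation matrix whose columns are the frame's x, y, z axes.
In Python, from cell import env gives the robot as it stands. The module is installed in compiled form; this text tells all that it offers.
- The arm moves only by the tool apply_moves, never from a script. Its argument "rows" is text: rows parted by semicolons, each of 5 numbers parted by spaces: the shift along the world's x, y, z in m, then the turn about the world's z in rad, then the closure, from 0 (fully open) to 1 (shut). In form: dx dy dz turn gripper; .... A call has 1 to 8 rows; each row is the pose to reach, as a shift and turn from the pose measured when the call began; what a row does not reach only later rows make up. A row lasts 1/12 s, in which the tool goes at most 41.7 mm and 7.16 degrees, less where a joint would pass 70% of its speed; a pose out of reach is approached as far as the arm can. A call with a gripper value outside its range is refused whole. The fingers move at their own pace and stop on an object; the grip force is fixed at half the most. Time passes only in rows, so rows that repeat a pose let the fingers close. It gives the time, the measured TCP pose, the force and the opening at its end, in the units of the state.
- env.observe(): the state, without advancing time (a new reading comes with each control period).
- env.get_image(name): name is "side" or "top" or "wrist"; returns a dict with "frame" (420x560x3 uint8, blue, green, red), "vertical_fov" (degrees; the focal length in pixels is half the picture's height over the tangent of half this angle, whatever the lens; pixels are square), "cx", "cy" (the principal point, pixels), "R" (3x3) and "t" (3): a world point X has camera coordinates R X + t. Camera axes: x right, y down, z forward; pixel columns grow to the right and rows downward; lengths in m; the calibration is good to about 2 mm. A picture is of the moment at which its call begins. There is no depth.
- env.hand_in(): hands the job in, once; it reports no verdict.
Trained networks look in a picture, given as the dict that the camera call returned (one of the last four; its "shot" number tells which), for a name from the list of things; names that differ only in an ending like _2 or _b are one class to them, and where a whole thing is asked for, a point or a joint stands for the part that bears it (a point fixed in the world has none). Each returns a list of dicts, best first, with "confidence" (0 to 1); they miss things now and then, are a little off and sometimes report something else, mostly with a low value. They report only what shows in the picture. A call takes as long as a camera call.
- env.outline_of(name, picture): "pixels" (420x560 bool, what is visible of it) and "box" ([centre column, centre row, width, height] in pixels, round what is visible of it).
The state is a dict: "t": time; "joint_positions": joint angles; "joint_vel": joint speeds; "joint_efforts": joint torques, N m; "ee_pos": TCP position; "eef_rot": TCP orientation; "force": force on the tool from outside, world axes, zero at the start; "wrist_torque": the same for the moment, N m; "gripper_width": opening from 0.0 (shut) to 1.0 (fully open).
Only numpy, scipy, OpenCV 4.12 (cv2) and the standard library are available. Lean on these libraries where they do the work, as an engineer would, in place of code of your own. Each camera call takes 0.05 s, during which the arm holds its last target.

## Working session

There is one attempt and no reset: what is moved stays moved. The work goes in short steps, Python scripts to look and compute and a tool call to move; the robot and the scene stay as the last step left them, time stands still between calls to the robot, and variables do not carry over. Pictures are saved under pics/ and viewed, and the job is handed in when it is done.

Besides the shell and the picture viewer there is one more tool, called after "Request:" in YAML: its name, and indented under it one key for each argument. apply_moves: Moves the arm, as the interface text tells. Its arguments: {"type":"object","properties":{"rows":{"type":"string"}},"required":["rows"]}

```bash
mkdir -p pics; cat > h.py <<'E'
import numpy as np, cv2
from cell import env
def cam(n):
    p=env.get_image(n); return p
def f(p): return 210/np.tan(np.radians(p["vertical_fov"])/2)
def ray(p,u,v):
    R=np.array(p["R"]);t=np.array(p["t"])
    d=R.T@np.array([(u-p["cx"])/f(p),(v-p["cy"])/f(p),1.]); return -R.T@t,d
def atz(p,u,v,z):
    o,d=ray(p,u,v); return o+d*(z-o[2])/d[2]
def proj(p,X):
    c=np.array(p["R"])@np.array(X)+np.array(p["t"]); return c[0]/c[2]*f(p)+p["cx"],c[1]/c[2]*f(p)+p["cy"]
E
python3 - <<'E'
from h import *
for n in ["side","top","wrist"]:
    p=cam(n); cv2.imwrite(f"pics/{n}0.png",p["frame"])
    print(n,p["vertical_fov"],p["cx"],p["cy"],np.round(-np.array(p["R"]).T@np.array(p["t"]),3),np.round(p["R"],2).tolist())
    for k in ["tank","tab","cap","neck","tray_in","jar","bottle","driver","tweezers","reel","mouse"]:
        try:
            for o in env.outline_of(k,p)[:2]: print(k,round(o["confidence"],2),np.round(o["box"]),o["pixels"].sum())
        except Exception as e: print(k,e)
print(env.observe())
E
```

```text
side 45.18842769785327 286.5676895348974 207.10281612420093 [0.179 0.651 0.785] [[-0.89, -0.46, 0.01], [-0.31, 0.59, -0.75], [0.34, -0.66, -0.67]]
tank 0.93 [231. 280.  88.  73.] 4409
tab 0.79 [233. 255.  54.  23.] 608
tab 0.66 [229. 282.  80.  76.] 4478
cap 0.73 [229. 271.  20.  16.] 263
cap 0.46 [271. 243.  60.  24.] 470
neck 0.73 [232. 281.  82.  76.] 4356
neck 0.69 [272. 243.  55.  25.] 488
tray_in 0.81 [317. 211.  84.  60.] 2870
tray_in 0.52 [138. 265.  35.  67.] 1704
jar 0.72 [326. 268.  18.  21.] 315
jar 0.64 [195. 213.  83.  58.] 3376
bottle 0.88 [138. 264.  38.  68.] 1789
driver 0.74 [271. 244.  57.  24.] 466
tweezers 0.49 [267. 152.  18.  29.] 176
reel 0.89 [196. 212.  80.  53.] 3392
mouse 0.72 [429. 195.  47.  21.] 747
top 43.903948131401 276.43932846260293 214.42360963303324 [ 0.434 -0.061  1.164] [[0.01, -1.0, -0.0], [-1.0, -0.01, -0.09], [0.09, 0.0, -1.0]]
tab 0.78 [178. 199.  17.  43.] 600
cap 0.56 [190. 199.   8.  12.] 62
neck 0.89 [185. 203.  59.  69.] 3015
tray_in 0.85 [319. 225.  68.  71.] 3931
jar 0.71 [245. 268.  16.  10.] 156
jar 0.37 [260. 118.  72.  73.] 4591

[... 507 characters left out ...]
8e-04,
        8.45694147e+01, -6.81931956e+00]), 'joint_vel': array([-0.09315242, -0.09783062,  0.02276189,  0.00862136,  0.10544663,
       -0.09746443]), 'joint_efforts': array([ 4.80626732e-04, -3.93667459e+01, -3.70451581e+01, -8.65852235e-05,
        4.69544721e-04,  1.04027645e-06]), 'ee_pos': array([ 0.23865637, -0.5776135 ,  0.40470973]), 'eef_rot': array([[ 9.24212395e-01,  3.81878841e-01, -5.24353025e-06],
       [ 3.81878841e-01, -9.24212395e-01,  1.15124142e-05],
       [-4.49788263e-07, -1.26423091e-05, -1.00000000e+00]]), 'force': array([-0.09391325,  0.26036433,  0.28901512]), 'wrist_torque': array([-0.00022224, -0.01764562,  0.01041725]), 'gripper_width': 0.9983540176660038}
```

```bash
python3 - <<'E'
import cv2
a=cv2.imread("pics/side0.png");b=cv2.imread("pics/top0.png")
cv2.imwrite("pics/s1.png",cv2.resize(a[130:350,80:380],None,fx=2.6,fy=2.6,interpolation=3))
cv2.imwrite("pics/t1.png",cv2.resize(b[80:290,120:400],None,fx=2.7,fy=2.7,interpolation=3))
E
```

```text
(no output)
```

View pics/s1.png

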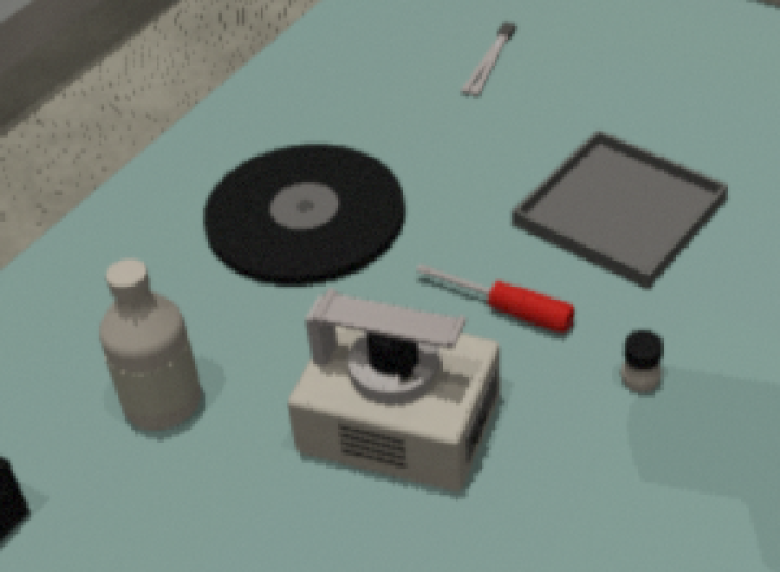

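View pics/t1.png

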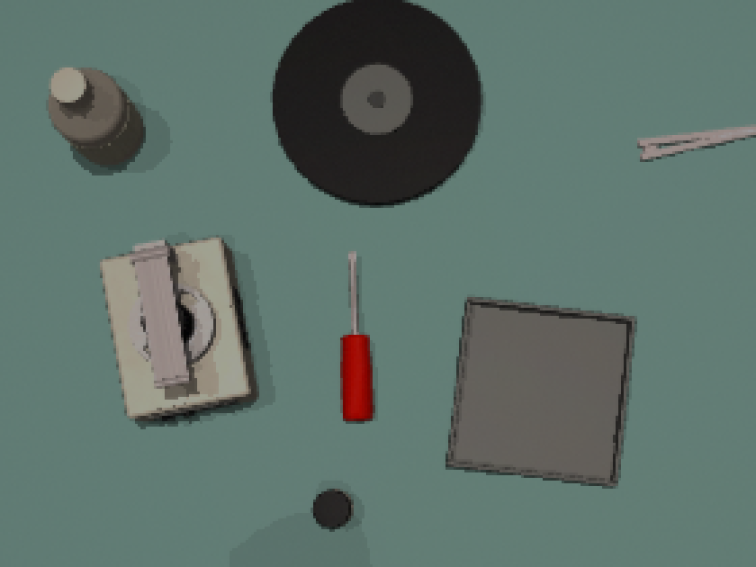

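View pics/top0.png

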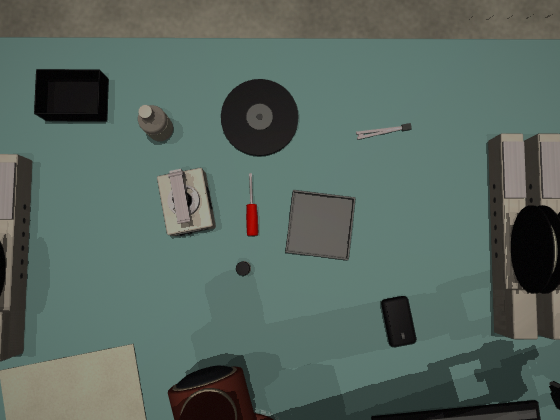

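```bash
cat > fit.py <<'E'
from h import *
from scipy.optimize import minimize
def box(x0,x1,y0,y1,z0,z1): return np.array([[x,y,z] for x in(x0,x1) for y in(y0,y1) for z in(z0,z1)],float)
def cyl(r,z0,z1):
    a=np.linspace(0,2*np.pi,24,endpoint=False); return np.array([[r*np.cos(t),r*np.sin(t),z] for t in a for z in(z0,z1)])
TANK=[box(-.065,.065,-.05,.05,0,.06),cyl(.033,.06,.075),box(.05,.06,-.012,.012,.06,.108),box(-.05,.05,-.013,.013,.108,.113)]
TAB=[box(-.05,.05,-.013,.013,.108,.113)]
TRAY=[box(-.07,.07,-.07,.07,0,.018)]
def render(p,parts,q,S=4):
    x,y,a=q;c,s=np.cos(a),np.sin(a);R=np.array([[c,-s,0],[s,c,0],[0,0,1]])
    im=np.zeros((420*S,560*S),np.uint8)
    for P in parts:
        uv=np.array([proj(p,R@v+[x,y,0]) for v in P])
        cv2.fillConvexPoly(im,cv2.convexHull((((uv+.5)*S-.5)).astype(np.float32)).round().astype(np.int32),255)
    return cv2.resize(im,(560,420),interpolation=cv2.INTER_AREA)/255.
def fit(obs,parts,q0):
    def cost(q): return sum(np.abs(render(p,parts,q)-m).sum()/m.sum() for p,m in obs)
    best=None
    for st in (.02,.006):
        sim=np.array([q0]+[np.array(q0)+d for d in ([st,0,0],[0,st,0],[0,0,st*8])])
        r=minimize(cost,q0,method="Nelder-Mead",options=dict(initial_simplex=sim,xatol=1e-4,fatol=1e-4)); q0=r.x
    return r.x,r.fun
E
python3 - <<'E'
from fit import *
S=cam("side");T=cam("top")
print(atz(T,186,202,.06),atz(T,319.5,225,.01))
g=lambda n,p,i=0: env.outline_of(n,p)[i]["pixels"].astype(float)
ms,mt=g("tank",S),g("neck",T)
q0=[*atz(T,186,203,.05)[:2],0.1]
for obs in ([(S,ms)],[(T,mt)],[(S,ms),(T,mt)]): print("tank",fit(obs,TANK,q0))
for obs in ([(S,g("tab",S))],[(T,g("tab",T))]): print("tab",fit(obs,TAB,q0))
q0=[*atz(T,319.5,225,.01)[:2],-.06]
a,b=g("tray_in",S),g("tray_in",T)
for obs in ([(S,a)],[(T,b)],[(S,a),(T,b)]): print("tray",fit(obs,TRAY,q0))
for n,z in [("jar",.02),("bottle",.07),("driver",.01)]:
    b=env.outline_of(n,T)[0]["box"]; print(n,atz(T,b[0],b[1],z))
E
```

```text
[0.55700232 0.13500803 0.06      ] [ 0.51280771 -0.15361925  0.01      ]
tank (array([0.55939783, 0.13972424, 0.2218986 ]), np.float64(0.0939716170828521))
tank (array([0.55934963, 0.13909653, 0.21843825]), np.float64(0.06059472795740813))
tank (array([0.5590988 , 0.13941063, 0.21184665]), np.float64(0.15778904081222792))
tab (array([0.55892788, 0.13928558, 0.2299043 ]), np.float64(0.14453781512605038))
tab (array([0.55835188, 0.13962363, 0.20003772]), np.float64(0.07427487123881811))
tray (array([ 0.51178885, -0.15300857, -0.10969471]), np.float64(0.03924865217540607))
tray (array([ 0.51374824, -0.1543967 , -0.11280661]), np.float64(0.023149594154279213))
tray (array([ 0.51310876, -0.15427722, -0.10991416]), np.float64(0.07174596942462665))
jar [0.41705071 0.01250318 0.02      ]
bottle [0.72605793 0.1974621  0.07      ]
driver [0.55459252 0.00087108 0.01      ]
```

Request:
apply_moves:
  rows: "0.283 0.709 0 -0.177 0;0.283 0.709 0 -0.177 0;0.283 0.709 0 -0.177 0;0.283 0.709 0 -0.177 0;0.283 0.709 0 -0.177 0;0.283 0.709 0 -0.177 0;0.283 0.709 0 -0.177 0;0.283 0.709 0 -0.177 0"

```text
t: 3.02
ee_pos: [0.3624, -0.2661, 0.4049]
eef_rot: [[0.977, 0.212, 0.001], [0.212, -0.977, -0.001], [0.001, 0.001, -1.0]]
force: [1.3, -0.4, -0.0]
gripper_width: 1.001
```

Request:
apply_moves:
  rows: "0.159 0.397 0 0 0;0.159 0.397 0 0 0;0.159 0.397 0 0 0;0.159 0.397 0 0 0;0.159 0.397 0 0 0;0.159 0.397 0 0 0;0.159 0.397 0 0 0;0.159 0.397 0 0 0"

```text
t: 3.68
ee_pos: [0.4859, 0.0438, 0.4053]
eef_rot: [[0.977, 0.213, 0.002], [0.213, -0.977, -0.001], [0.002, 0.001, -1.0]]
force: [0.3, -0.7, 1.1]
gripper_width: 1.001
```

Request:
apply_moves:
  rows: "0.04 0.09 0 0 0;0.04 0.09 0 0 0;0.04 0.09 0 0 0"

```text
t: 3.93
ee_pos: [0.5267, 0.1378, 0.4054]
eef_rot: [[0.976, 0.217, 0.003], [0.217, -0.976, 0.001], [0.003, -0.0, -1.0]]
force: [-0.7, -0.1, -0.0]
gripper_width: 0.998
```

```bash
python3 - <<'E'
from fit import *
W=cam("wrist"); cv2.imwrite("pics/w1.png",W["frame"])
print(env.observe()["ee_pos"])
q0=[.559,.1393,.215]
for k in ["tab","tank","neck","cap"]:
    for o in env.outline_of(k,W)[:2]:
        print(k,o["confidence"],np.round(o["box"]),o["pixels"].sum())
for k,P in (("tab",TAB),("tank",TANK)):
    o=env.outline_of(k,W)
    if o: print(k,fit([(W,o[0]["pixels"].astype(float))],P,q0))
E
```

```text
[0.52696221 0.13834526 0.40531348]
tab 0.75 [285. 160.  39. 137.] 4983
tank 0.83 [287. 146. 121. 162.] 17575
neck 0.86 [284. 149. 124. 161.] 17941
cap 0.77 [285. 156.  50.  30.] 219
tab (array([0.55864125, 0.13889775, 0.20656621]), np.float64(0.029510531886846648))
tank (array([0.56194549, 0.13984645, 0.19888737]), np.float64(0.04787482219061167))
```

View pics/w1.png

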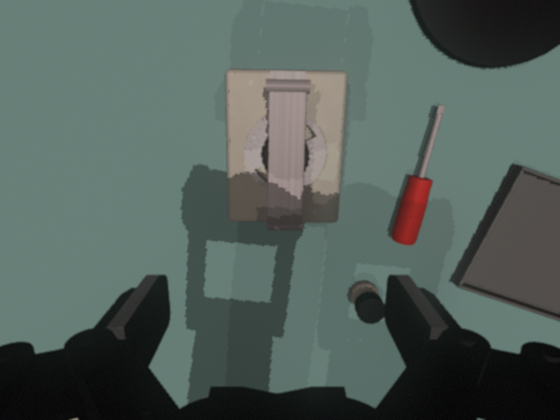

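Request:
apply_moves:
  rows: "-0.005 -0.007 -0.04 -0.006 0;-0.005 -0.007 -0.08 -0.006 0;-0.005 -0.007 -0.12 -0.006 0;-0.005 -0.007 -0.14 -0.006 0;-0.005 -0.007 -0.14 -0.006 0"

```text
t: 4.7
ee_pos: [0.5178, 0.1242, 0.2591]
eef_rot: [[0.979, 0.203, -0.009], [0.203, -0.979, -0.002], [-0.01, 0.0, -1.0]]
force: [-1.9, -0.1, -0.5]
gripper_width: 1.005
```

```bash
python3 - <<'E'
from fit import *
W=cam("wrist"); S=cam("side");cv2.imwrite("pics/w2.png",np.hstack([W["frame"][::1,100:460],S["frame"][130:550,80:480]]) if 0 else W["frame"])
cv2.imwrite("pics/s2.png",cv2.resize(S["frame"][130:350,80:380],None,fx=2.6,fy=2.6))
print(env.observe()["ee_pos"])
E
```

```text
[0.52055028 0.12483088 0.26545098]
```

View pics/w2.png

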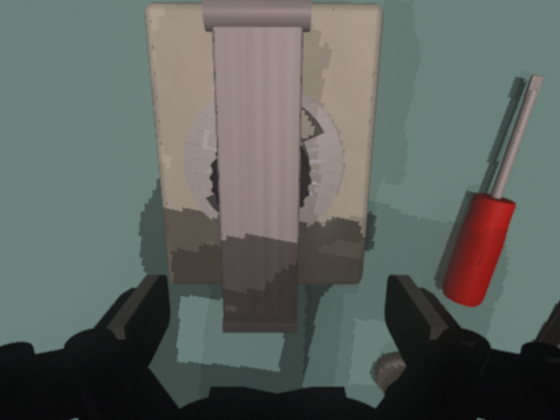

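View pics/s2.png

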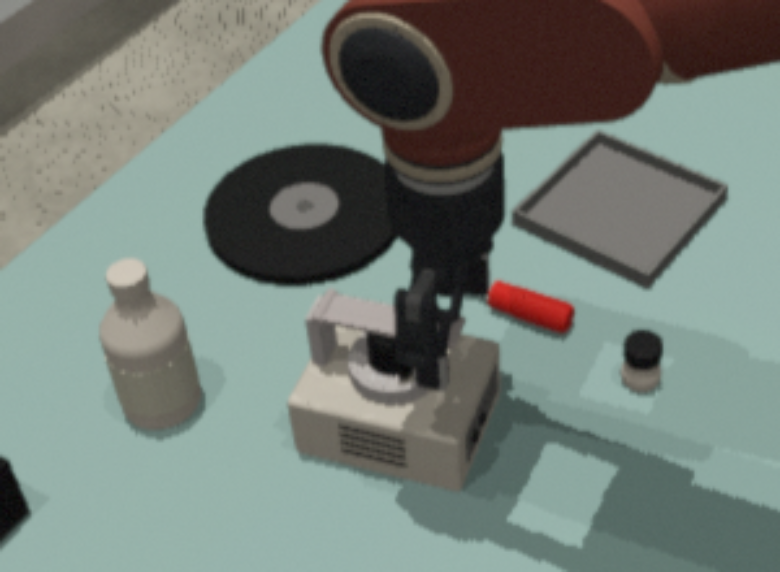

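Request:
apply_moves:
  rows: "0.001 0.006 0 0 0;0.001 0.006 0 0 0;0.001 0.006 0 0 0"

```text
t: 5.05
ee_pos: [0.5225, 0.1311, 0.2681]
eef_rot: [[0.979, 0.204, 0.006], [0.204, -0.979, -0.001], [0.006, 0.002, -1.0]]
force: [0.2, 0.2, -0.6]
gripper_width: 1.001
```

Request:
apply_moves:
  rows: "0 0 0 0 1;0 0 0 0 1;0 0 0 0 1;0 0 0 0 1;0 0 0 0 1;0 0 0 0 1;0 0 0 0 1"

```text
t: 5.63
ee_pos: [0.5225, 0.1313, 0.2681]
eef_rot: [[0.979, 0.204, 0.005], [0.204, -0.979, -0.0], [0.005, 0.001, -1.0]]
force: [-0.1, 2.1, 0.8]
gripper_width: 0.288
```

```bash
python3 - <<'E'
from fit import *
W=cam("wrist"); cv2.imwrite("pics/w3.png",W["frame"])
o=env.observe();print(o["ee_pos"],o["force"],o["wrist_torque"],o["gripper_width"],o["eef_rot"])
E
```

```text
[0.52247043 0.13129336 0.26808543] [-1.17277131  1.20141253  0.98414661] [ 0.27175061  0.13056807 -0.025608  ] 0.28540744155852177 [[ 9.78933038e-01  2.04108342e-01  5.46735446e-03]
 [ 2.04112028e-01 -9.78947530e-01 -1.18960309e-04]
 [ 5.32797235e-03  1.23240698e-03 -9.99985047e-01]]
```

View pics/w3.png

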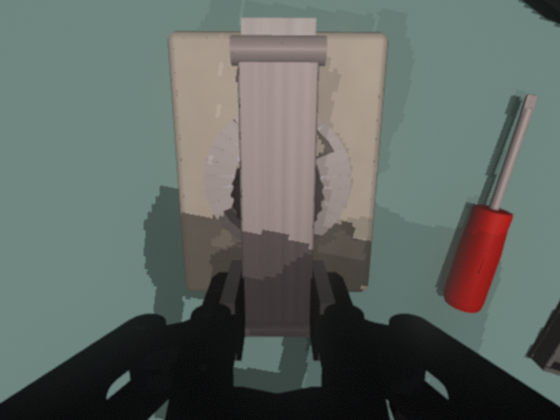

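Request:
apply_moves:
  rows: "0.001 0 0.013 0 1;0.004 0.001 0.026 0 1;0.0085 0.002 0.038 0 1;0.015 0.003 0.0495 0 1;0.023 0.005 0.060 0 1;0.0325 0.007 0.069 0 1;0.043 0.009 0.0765 0 1;0.055 0.0115 0.082 0 1"

```text
t: 6.35
ee_pos: [0.5769, 0.1426, 0.3492]
eef_rot: [[0.979, 0.204, -0.002], [0.204, -0.979, -0.002], [-0.003, 0.001, -1.0]]
force: [-4.2, -0.7, -5.5]
gripper_width: 0.282
```

```bash
python3 - <<'E'
from fit import *
S=cam("side");cv2.imwrite("pics/s3.png",cv2.resize(S["frame"][130:350,80:380],None,fx=2.6,fy=2.6))
o=env.observe();print(o["t"],o["ee_pos"],o["force"],o["wrist_torque"],o["gripper_width"])
E
```

```text
6.4 [0.57873397 0.14293168 0.3502943 ] [-1.6368313  -0.78737162 -5.41127263] [-0.02572025  0.61257328  0.28391605] 0.28238595716651926
```

View pics/s3.png

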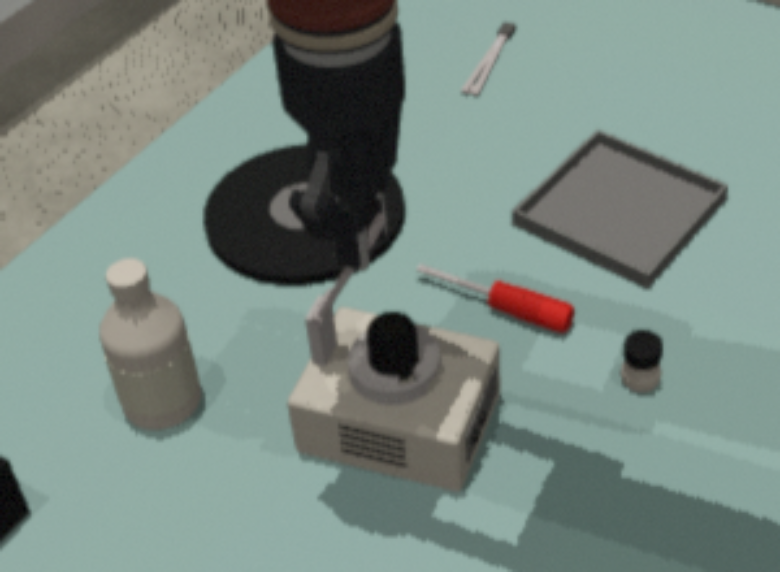

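Request:
apply_moves:
  rows: "0.011 0.0025 0.0035 0 1;0.024 0.005 0.0055 0 1;0.0365 0.008 0.0055 0 1;0.0495 0.0105 0.0035 0 1;0.0615 0.013 -0.0005 0 1;0.073 0.0155 -0.006 0 1;0.079 0.017 -0.01 0 1;0.079 0.017 -0.01 0 1"

```text
t: 7.07
ee_pos: [0.6586, 0.16, 0.3404]
eef_rot: [[0.979, 0.204, 0.003], [0.204, -0.979, -0.001], [0.003, 0.001, -1.0]]
force: [-0.3, -0.2, -0.6]
gripper_width: 0.0
```

Request:
apply_moves:
  rows: "0 0 0 0 0;0 0 0 0 0;0 0 0 0 0;0 0 0 0 0;0 0 0 0 0;0 0 0 0 0"

```text
t: 7.57
ee_pos: [0.6584, 0.16, 0.3407]
eef_rot: [[0.979, 0.204, 0.004], [0.204, -0.979, -0.001], [0.003, 0.001, -1.0]]
force: [-0.1, -0.2, -0.3]
gripper_width: 0.847
```

```bash
python3 - <<'E'
from fit import *
S=cam("side");cv2.imwrite("pics/s4.png",cv2.resize(S["frame"][130:350,80:380],None,fx=2.6,fy=2.6))
W=cam("wrist");cv2.imwrite("pics/w4.png",W["frame"])
o=env.observe();print(o["t"],o["ee_pos"],o["force"],o["wrist_torque"],o["gripper_width"])
E
```

```text
7.6667 [0.65850163 0.15995657 0.34049176] [-0.15795616 -0.14756985  0.36115616] [-0.02452594  0.01501534 -0.02703304] 0.9861017634372652
```

View pics/s4.png

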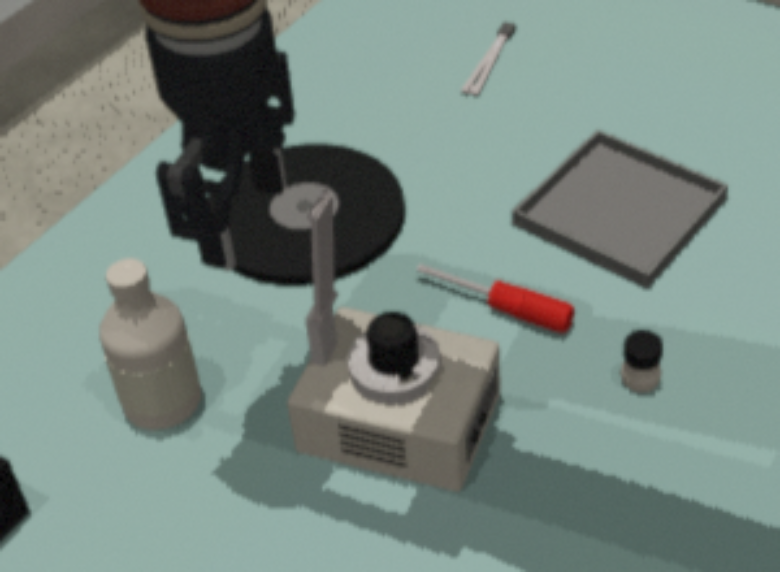

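View pics/w4.png

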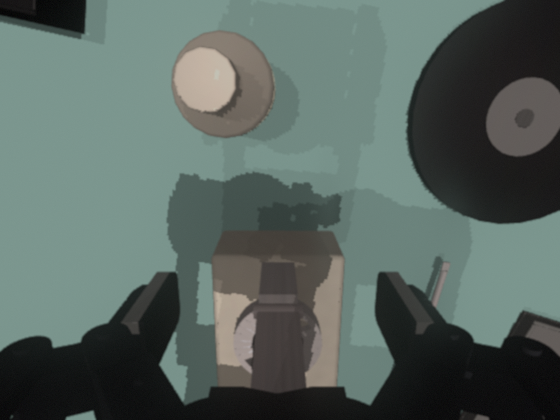

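Request:
apply_moves:
  rows: "0 0 0.04 0 0;0 0 0.07 0 0.5;-0.04 -0.0085 0.07 0 1;-0.08 -0.0165 0.07 0 1;-0.085 -0.0175 0.07 0 1;-0.085 -0.0175 0.04 0 1;-0.085 -0.0175 0.003 0 1;-0.085 -0.0175 0.003 0 1"

```text
t: 8.33
ee_pos: [0.5709, 0.1421, 0.3358]
eef_rot: [[0.979, 0.204, -0.009], [0.204, -0.979, -0.002], [-0.009, 0.0, -1.0]]
force: [-2.0, -0.9, -2.6]
gripper_width: 0.007
```

```bash
python3 - <<'E'
from fit import *
S=cam("side");cv2.imwrite("pics/s5.png",cv2.resize(S["frame"][130:350,80:380],None,fx=2.6,fy=2.6))
o=env.observe();print(o["t"],o["ee_pos"],o["force"],o["wrist_torque"],o["gripper_width"])
E
```

```text
8.3833 [0.57189883 0.14228388 0.33886636] [ 0.69313076  0.1637965  -0.04114752] [ 0.00578411  0.01031786 -0.02889494] 0.00458019637484137
```

View pics/s5.png

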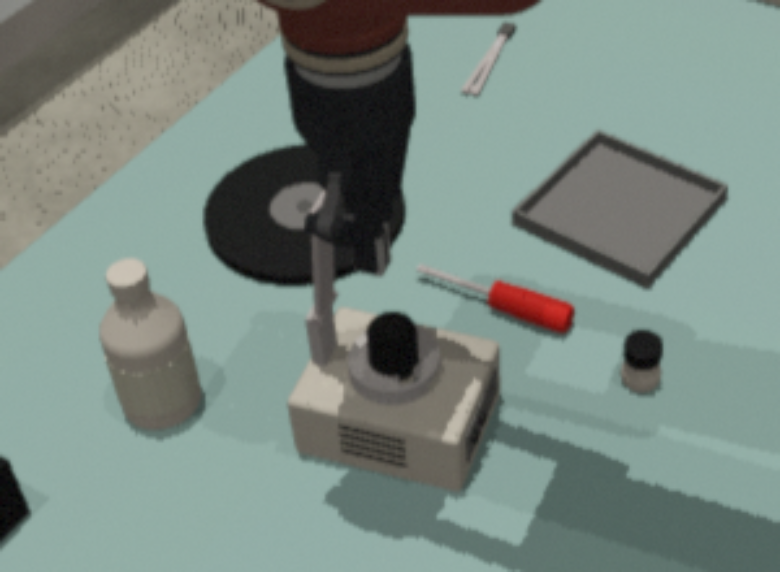

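Request:
apply_moves:
  rows: "0.012 0.0025 0.003 0 1;0.022 0.0045 0.003 0 1;0.030 0.006 0.003 0 1;0.038 0.008 0.003 0 1;0.046 0.0095 0.003 0 1;0.054 0.011 0.003 0 1;0.060 0.0125 0.003 0 1;0.061 0.0125 0.003 0 1"

```text
t: 9.05
ee_pos: [0.634, 0.155, 0.3421]
eef_rot: [[0.979, 0.204, -0.005], [0.204, -0.979, -0.001], [-0.005, 0.0, -1.0]]
force: [-1.4, -0.3, -0.1]
gripper_width: 0.005
```

```bash
python3 - <<'E'
from fit import *
S=cam("side");cv2.imwrite("pics/s6.png",cv2.resize(S["frame"][130:350,80:380],None,fx=2.6,fy=2.6))
o=env.observe();print(o["t"],o["ee_pos"],o["force"],o["wrist_torque"],o["gripper_width"])
E
```

```text
9.1 [0.63374045 0.15495216 0.34210401] [ 0.18292115 -0.29444847 -0.02307258] [-0.03908315 -0.01269895  0.01451731] 0.001879828549471682
```

View pics/s6.png

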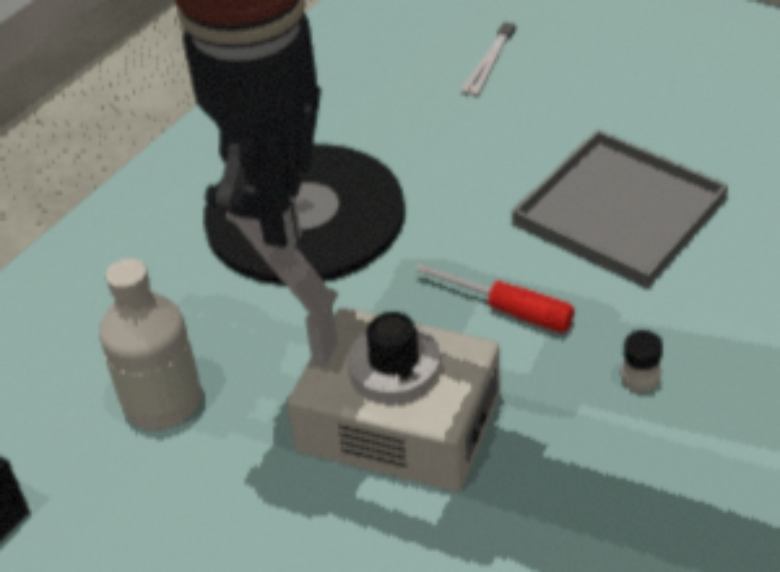

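Request:
apply_moves:
  rows: "-0.03 -0.0065 0.02 0 1;-0.07 -0.015 0.04 0 0;-0.104 -0.022 0.058 0 0;-0.104 -0.022 0.058 0 0;-0.104 -0.022 0.058 0 0;-0.104 -0.022 0.058 0 0;-0.104 -0.022 0.058 0 0"

```text
t: 9.68
ee_pos: [0.5303, 0.133, 0.3994]
eef_rot: [[0.979, 0.204, -0.005], [0.204, -0.979, -0.001], [-0.005, 0.0, -1.0]]
force: [-0.4, -0.2, -1.2]
gripper_width: 0.842
```

```bash
python3 - <<'E'
from fit import *
def tabm(th):
    c,s=np.cos(th),np.sin(th);return [np.array([[.05-r*c+t*s,y,.1105+r*s+t*c] for r in(0,.1) for y in(-.013,.013) for t in(-.0025,.0025)])]
CAP=[cyl(.017,.075,.105)]
q0=[.559,.139,.21]
for n in ("wrist","top","side"):
    W=cam(n); cv2.imwrite(f"pics/{n}7.png",W["frame"])
    for k in ["tab","neck","cap"]:
        os=env.outline_of(k,W)[:2]
        for o in os:
            print(n,k,round(o["confidence"],2),np.round(o["box"]),o["pixels"].sum())
        if os and k=="cap":
            m=os[0]["pixels"].astype(float)
            def cost(q): return np.abs(render(W,CAP,[q[0],q[1],0])-m).sum()
            r=minimize(cost,q0[:2],method="Nelder-Mead",options=dict(initial_simplex=[q0[:2],[.569,.139],[.559,.149]])); print("cap fit",r.x,r.fun/m.sum())
        if os and k=="tab":
            m=os[0]["pixels"].astype(float)
            c=[(np.abs(render(W,tabm(t),q0)-m).sum()/m.sum(),round(t,2)) for t in np.arange(1.5,2.35,.05)]; print(min(c))
o=env.observe();print(o["t"],o["ee_pos"],o["eef_rot"][0],o["gripper_width"],o["force"])
E
```

```text
wrist tab 0.69 [276.  44.  55.  87.] 3989
(np.float64(0.1296280457532725), np.float64(2.3))
wrist neck 0.8 [278. 113. 124. 222.] 19589
wrist cap 0.86 [279. 155.  48.  56.] 2022
wrist cap 0.16 [276. 112. 127. 224.] 19530
cap fit [0.56324137 0.14008987] 0.07918387928860962
top tab 0.57 [167. 155.  27.  36.] 237
(np.float64(1.4781831720029783), np.float64(2.2))
top neck 0.67 [166. 153.  24.  38.] 229
top neck 0.59 [185. 188.  61.  99.] 1612
side tab 0.8 [189. 231.  41.  48.] 670
(np.float64(0.11041264266900791), np.float64(2.15))
side neck 0.79 [220. 262. 106. 118.] 4627
side neck 0.37 [233. 263.  19.  31.] 463
side cap 0.6 [229. 266.  18.  21.] 397
side cap 0.31 [185. 227.  40.  51.] 648
cap fit [0.5573209  0.14299719] 0.08181952881908432
10.2833 [0.52978435 0.13298446 0.40009319] [ 0.97886228  0.20446301 -0.00484872] 1.0036510698287395 [-0.64093323 -0.91416746  0.40101357]
```

View pics/wrist7.png

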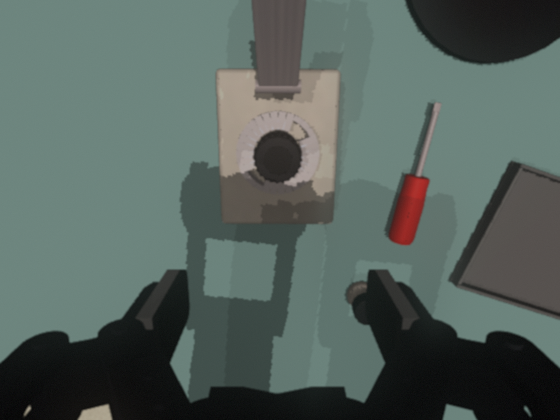

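Request:
apply_moves:
  rows: "0.030 0.006 -0.03 0 0;0.030 0.006 -0.06 0 0;0.030 0.006 -0.09 0 0;0.030 0.006 -0.1 0 0;0.030 0.006 -0.1 0 0;0.030 0.006 -0.1 0 0"

```text
t: 10.78
ee_pos: [0.5599, 0.139, 0.3005]
eef_rot: [[0.979, 0.204, -0.005], [0.204, -0.979, -0.001], [-0.005, 0.0, -1.0]]
force: [1.1, -0.2, 0.5]
gripper_width: 0.997
```

```bash
python3 - <<'E'
from fit import *
CAP=[cyl(.017,.075,.105)]; COL=[cyl(.033,.06,.075)]
q0=[.559,.139]
W=cam("wrist"); cv2.imwrite(f"pics/w8.png",W["frame"])
o=env.observe();print(o["t"],o["ee_pos"],o["eef_rot"][0],o["gripper_width"],o["force"])
for k in ["cap","neck"]:
  for o in env.outline_of(k,W)[:2]: print(k,round(o["confidence"],2),np.round(o["box"]),o["pixels"].sum())
m=env.outline_of("cap",W)[0]["pixels"].astype(float)
r=minimize(lambda q:np.abs(render(W,CAP,[q[0],q[1],0])-m).sum(),q0,method="Nelder-Mead",options=dict(initial_simplex=[q0,[.565,.139],[.559,.145]]));print(r.x,r.fun/m.sum())
im=W["frame"].copy()
for q,c in ((r.x,(0,255,0)),(q0,(0,0,255))):
  for rad,z in ((.017,.105),(.033,.075)):
    pts=np.array([proj(W,[q[0]+rad*np.cos(a),q[1]+rad*np.sin(a),z]) for a in np.linspace(0,6.28,60)])
    cv2.polylines(im,[pts.round().astype(int)],False,c,1)
cv2.imwrite("pics/w8o.png",im)
E
```

```text
10.8333 [0.56033746 0.13906274 0.30205348] [ 0.97887235  0.20446127 -0.00212359] 1.002979791333185 [ 0.06714328 -0.11614683  0.05467209]
cap 0.76 [276. 241.  74.  85.] 4830
neck 0.72 [275. 158. 179. 315.] 39820
[0.56302695 0.1401098 ] 0.07323346729996347
```

View pics/w8o.png

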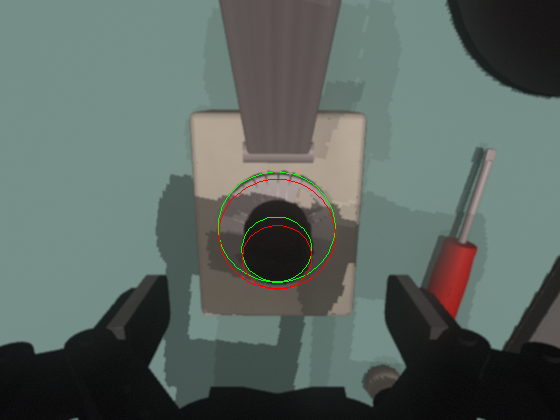

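Request:
apply_moves:
  rows: "0 0 0.04 0 0;0 0 0.08 0 0;0 0 0.08 1.5708 0;0 0 0.08 1.5708 0;0 0 0.08 1.5708 0;0 0 0.08 1.5708 0;0 0 0.08 1.5708 0;0 0 0.08 1.5708 0"

```text
t: 11.65
ee_pos: [0.5606, 0.1391, 0.3849]
eef_rot: [[0.572, 0.82, 0.003], [0.82, -0.572, -0.0], [0.002, 0.003, -1.0]]
force: [-0.4, -0.5, -0.1]
gripper_width: 1.001
```

```bash
python3 - <<'E'
from h import *
o=env.observe();R=o["eef_rot"];print(o["t"],o["ee_pos"],np.arctan2(R[1,0],R[0,0]),o["joint_positions"])
E
```

```text
11.65 [0.56064962 0.13909388 0.38489767] 0.962143979107357 [ 6.56171826e+00 -2.70534485e+00  1.00054325e+02 -4.60947049e-02
  8.24625965e+01  4.14410356e+01]
```

Request:
apply_moves:
  rows: "0 0 0 0.815 0;0 0 0 0.815 0;0 0 0 0.815 0;0 0 0 0.815 0;0 0 0 0.815 0;0 0 0 0.815 0;0 0 0 0.815 0;0 0 0 0.815 0"

```text
t: 12.32
ee_pos: [0.5608, 0.1391, 0.3867]
eef_rot: [[-0.206, 0.979, 0.005], [0.979, 0.206, 0.002], [0.001, 0.006, -1.0]]
force: [0.1, 0.3, -0.2]
gripper_width: 1.0
```

```bash
python3 - <<'E'
from fit import *
CAP=[cyl(.017,.075,.105)]; q0=[.559,.139]
W=cam("wrist")
o=env.observe();R=o["eef_rot"];print(o["t"],o["ee_pos"],np.arctan2(R[1,0],R[0,0]))
for k in ["cap","tank"]:
  for o in env.outline_of(k,W)[:2]: print(k,round(o["confidence"],2),np.round(o["box"]),o["pixels"].sum())
m=env.outline_of("cap",W)[0]["pixels"].astype(float)
r=minimize(lambda q:np.abs(render(W,CAP,[q[0],q[1],0])-m).sum(),q0,method="Nelder-Mead",options=dict(initial_simplex=[q0,[.565,.139],[.559,.145]]));print(r.x,r.fun/m.sum())
im=W["frame"].copy()
for q,c in ((r.x,(0,255,0)),(q0,(0,0,255))):
  for rad,z in ((.017,.105),(.033,.075)):
    pts=np.array([proj(W,[q[0]+rad*np.cos(a),q[1]+rad*np.sin(a),z]) for a in np.linspace(0,6.28,60)])
    cv2.polylines(im,[pts.round().astype(int)],False,c,1)
cv2.imwrite("pics/w9o.png",im)
E
```

```text
12.3667 [0.5607381  0.13910723 0.38647911] 1.775502418410634
cap 0.95 [279. 204.  50.  56.] 2156
tank 0.87 [349. 207. 304. 164.] 23582
[0.56147026 0.14065909] 0.057193786605551314
```

View pics/w9o.png

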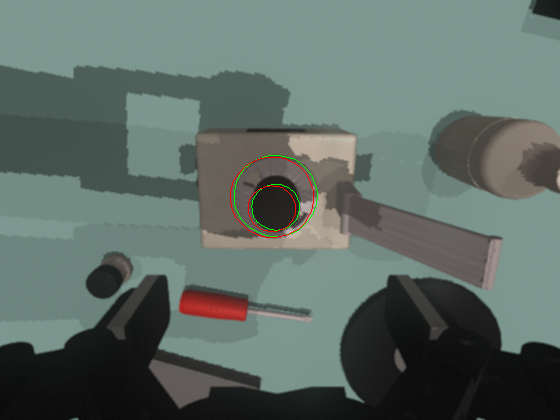

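Request:
apply_moves:
  rows: "0 0 0 0 0.41;0 0 0 0 0.41;0 0.0005 -0.03 0 0.41;0 0.0005 -0.06 0 0.41;0 0.0005 -0.08 0 0.41;0 0.0005 -0.1 0 0.41;0 0.0005 -0.1 0 0.41;0 0.0005 -0.1 0 0.41"

```text
t: 13.18
ee_pos: [0.5603, 0.1395, 0.2845]
eef_rot: [[-0.203, 0.979, 0.001], [0.979, 0.203, 0.002], [0.002, 0.001, -1.0]]
force: [-0.3, -0.1, 0.4]
gripper_width: 0.59
```

```bash
python3 - <<'E'
from fit import *
W=cam("wrist");cv2.imwrite("pics/w10.png",W["frame"])
S=cam("side");cv2.imwrite("pics/s10.png",cv2.resize(S["frame"][170:350,130:330],None,fx=3.3,fy=3.3))
o=env.observe();R=o["eef_rot"];print(o["t"],o["ee_pos"],np.arctan2(R[1,0],R[0,0]),o["gripper_width"],o["force"])
E
```

```text
13.2833 [0.56132248 0.13968709 0.28740089] 1.7755573163141385 0.5910261919514406 [0.55939508 0.19810005 0.35905334]
```

View pics/w10.png

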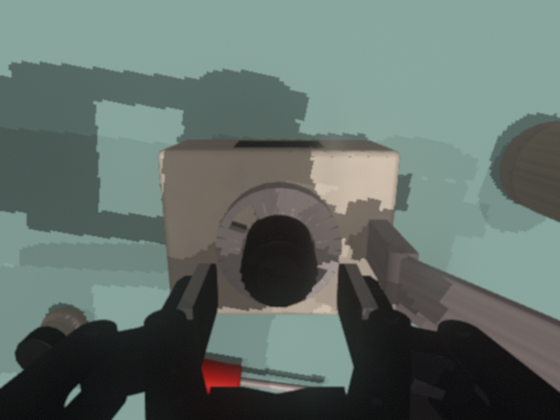

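View pics/s10.png

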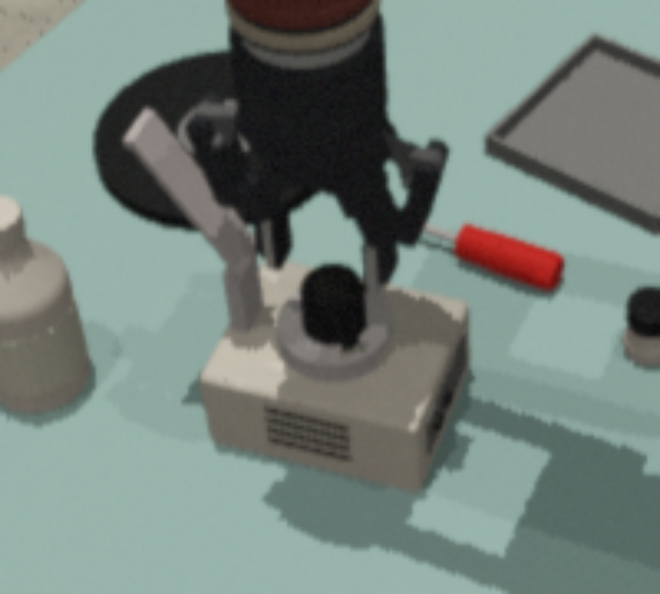

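Request:
apply_moves:
  rows: "0 0 -0.01 0 0.41;0 0 -0.02 0 0.41;0 0 -0.028 0 0.41;0 0 -0.031 0 0.45;0 0 -0.031 0 0.48;0 0 -0.031 0 0.5;0 0 -0.031 0 0.5;0 0 -0.031 0 0.5"

```text
t: 13.95
ee_pos: [0.5615, 0.1397, 0.2569]
eef_rot: [[-0.203, 0.979, 0.007], [0.979, 0.203, 0.003], [0.001, 0.008, -1.0]]
force: [-0.2, 0.0, -0.9]
gripper_width: 0.497
```

```bash
python3 - <<'E'
from fit import *
W=cam("wrist");cv2.imwrite("pics/w11.png",W["frame"])
o=env.observe();R=o["eef_rot"];print(o["t"],o["ee_pos"],np.arctan2(R[1,0],R[0,0]),o["gripper_width"],o["force"])
E
```

```text
14.0 [0.56154242 0.13971144 0.25690869] 1.7755674065552773 0.49799919127698034 [0.88951175 0.58335988 0.75518684]
```

View pics/w11.png

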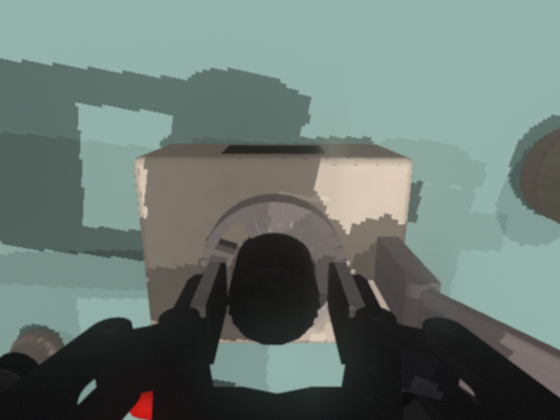

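Request:
apply_moves:
  rows: "-0.001 0 0 0 0.52;-0.001 0 0 0 0.54;-0.001 0 0 0 0.56;-0.001 0 0 0 0.56"

```text
t: 14.33
ee_pos: [0.5606, 0.1397, 0.2571]
eef_rot: [[-0.203, 0.979, 0.007], [0.979, 0.203, 0.003], [0.001, 0.008, -1.0]]
force: [0.8, -0.8, -0.2]
gripper_width: 0.436
```

Request:
apply_moves:
  rows: "0 0 0 0 0.57;0 0 0 0 0.58;0 0 0 0 0.58"

```text
t: 14.58
ee_pos: [0.5605, 0.1397, 0.257]
eef_rot: [[-0.203, 0.979, 0.007], [0.979, 0.203, 0.003], [0.001, 0.008, -1.0]]
force: [0.1, 0.2, -0.4]
gripper_width: 0.42
```

```bash
python3 - <<'E'
from fit import *
o=env.observe();R=o["eef_rot"];print(o["t"],o["ee_pos"],R[:,2],o["gripper_width"],o["force"],o["wrist_torque"])
W=cam("wrist");cv2.imwrite("pics/w12.png",cv2.resize(W["frame"][180:420,150:410],None,fx=2.4,fy=2.4))
E
```

```text
14.5833 [0.56054047 0.13972483 0.2570407 ] [ 0.00739694  0.0026696  -0.99996908] 0.4201806216486064 [ 0.06725407  0.19222447 -0.37624243] [-0.00625246  0.04866467  0.02494576]
```

View pics/w12.png

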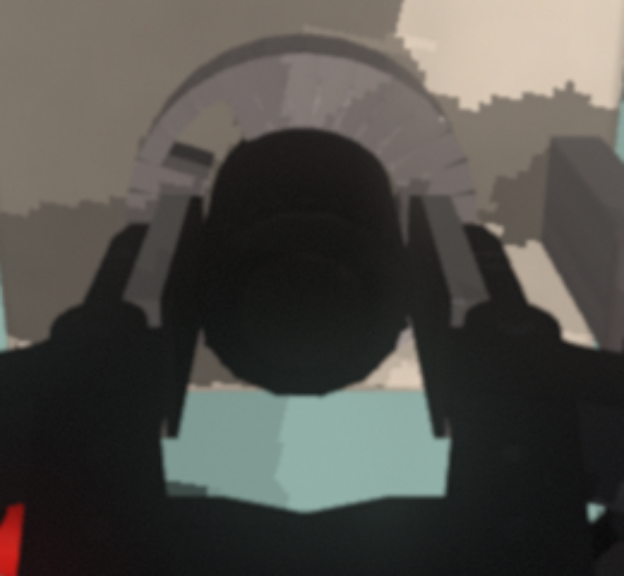

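Request:
apply_moves:
  rows: "0 0 0 0 0.59;0 0 0 0 0.6;0 0 0 0 0.6"

```text
t: 14.88
ee_pos: [0.5604, 0.1397, 0.257]
eef_rot: [[-0.203, 0.979, 0.006], [0.979, 0.203, 0.002], [0.001, 0.007, -1.0]]
force: [-0.9, 0.2, 1.1]
gripper_width: 0.4
```

Request:
apply_moves:
  rows: "0 0 0 0 0.61;0 0 0 0 0.62;0 0 0 0 0.62"

```text
t: 15.13
ee_pos: [0.5604, 0.1397, 0.2572]
eef_rot: [[-0.203, 0.979, 0.006], [0.979, 0.203, 0.002], [0.001, 0.007, -1.0]]
force: [-1.6, -0.5, 2.0]
gripper_width: 0.382
```

Request:
apply_moves:
  rows: "0 0 0 0 0.63;0 0 0 0 0.64;0 0 0 0 0.64"

```text
t: 15.38
ee_pos: [0.5604, 0.1397, 0.2573]
eef_rot: [[-0.203, 0.979, 0.006], [0.979, 0.203, 0.002], [0.001, 0.007, -1.0]]
force: [-2.2, 0.1, 2.8]
gripper_width: 0.377
```

```bash
python3 - <<'E'
from fit import *
o=env.observe();R=o["eef_rot"];print(o["t"],o["ee_pos"],R[:,2],o["gripper_width"],o["force"],o["wrist_torque"])
E
```

```text
15.3833 [0.56040513 0.1396933  0.25729526] [ 0.00630546  0.00240028 -0.99997724] 0.3773371509743391 [-2.23821445  0.10565695  2.75161354] [-0.09077334  0.40640912  0.00273672]
```

Request:
apply_moves:
  rows: "0 0 0 0 0.7;0 0 0 0 1;0 0 0 0 1;0 0 0 0 1"

```text
t: 15.72
ee_pos: [0.5604, 0.1397, 0.2573]
eef_rot: [[-0.203, 0.979, 0.006], [0.979, 0.203, 0.002], [0.001, 0.007, -1.0]]
force: [-1.1, -0.1, 3.5]
gripper_width: 0.378
```

```bash
python3 - <<'E'
from fit import *
o=env.observe();R=o["eef_rot"];print(o["t"],o["ee_pos"],R[:,2],o["gripper_width"],o["force"],o["wrist_torque"],o["joint_positions"])
E
```

```text
15.7167 [0.56041402 0.13969207 0.25732506] [ 0.00634036  0.00241936 -0.99997697] 0.37757022628173686 [-1.12184148 -0.13211218  3.45483831] [-0.05890657  0.37307979  0.00959895] [ 6.59762010e+00  4.35037641e+00  1.05779289e+02  1.02454394e-01
  6.94935646e+01 -5.17564900e+00]
```

Request:
apply_moves:
  rows: "0 0 -0.001 0 1;0 0 -0.002 0 1;0 0 -0.003 0 1;0 0 -0.003 0 1"

```text
t: 16.05
ee_pos: [0.5606, 0.1397, 0.2548]
eef_rot: [[-0.203, 0.979, 0.007], [0.979, 0.203, 0.002], [0.001, 0.007, -1.0]]
force: [-2.8, -0.9, 5.9]
gripper_width: 0.374
```

Request:
apply_moves:
  rows: "0 0 -0.001 0 1;0 0 -0.0012 0 1;0 0 -0.0012 0 1"

```text
t: 16.3
ee_pos: [0.5608, 0.1398, 0.2543]
eef_rot: [[-0.204, 0.979, 0.007], [0.979, 0.204, 0.002], [0.001, 0.007, -1.0]]
force: [-4.0, 0.0, 6.8]
gripper_width: 0.379
```

```bash
python3 - <<'E'
from fit import *
o=env.observe();R=o["eef_rot"];print(o["t"],o["ee_pos"],R[:,2],o["gripper_width"],o["force"],o["wrist_torque"],np.arctan2(R[1,0],R[0,0]))
E
```

```text
16.3 [0.56078779 0.13977293 0.25433098] [ 0.00694811  0.00243221 -0.9999729 ] 0.37874709411795965 [-4.00297328  0.0119012   6.82335287] [-0.07536484  0.66537671  0.00764648] 1.7757567161482146
```

Request:
apply_moves:
  rows: "-0.001 0 -0.001 0 1;-0.001 0 -0.001 0 1;-0.001 0 -0.001 0 1;-0.001 0 -0.001 0 1"

```text
t: 16.63
ee_pos: [0.5604, 0.1398, 0.2546]
eef_rot: [[-0.204, 0.979, 0.009], [0.979, 0.204, 0.002], [0.001, 0.01, -1.0]]
force: [-1.9, -0.7, 6.6]
gripper_width: 0.379
```

Request:
apply_moves:
  rows: "0 0 -0.001 0 1;0 0 -0.0018 0 1;0 0 -0.0025 0 1;0 0 -0.0025 0 1"

```text
t: 16.97
ee_pos: [0.5607, 0.1398, 0.2531]
eef_rot: [[-0.204, 0.979, 0.01], [0.979, 0.204, 0.003], [0.0, 0.01, -1.0]]
force: [-3.7, 0.1, 6.9]
gripper_width: 0.375
```

Request:
apply_moves:
  rows: "-0.001 0 -0.002 0 1;-0.001 0 -0.0028 0 1;-0.001 0 -0.0028 0.05 1;-0.001 0 -0.0028 0.1 1;-0.001 0 -0.0028 0.15 1;-0.001 0 -0.0028 0.15 1"

```text
t: 17.47
ee_pos: [0.5605, 0.1397, 0.2522]
eef_rot: [[-0.349, 0.937, 0.012], [0.937, 0.349, 0.004], [-0.001, 0.012, -1.0]]
force: [-3.8, -1.1, 9.6]
gripper_width: 0.373
```

```bash
cat > o.py <<'E'
from fit import *
o=env.observe();R=o["eef_rot"];print(o["t"],o["ee_pos"],R[:,2],o["gripper_width"],o["force"],o["wrist_torque"],np.arctan2(R[1,0],R[0,0]))
E
python3 o.py
```

```text
17.4667 [0.56045572 0.13971899 0.25222968] [ 0.01153261  0.00351019 -0.99992734] 0.37324739305317345 [-3.79749492 -1.13942753  9.55939882] [-0.28928939  0.72506438  0.09207227] 1.927572183451957
```

Request:
apply_moves:
  rows: "-0.002 0 -0.0018 0.05 1;-0.002 0 -0.0018 0.1 1;-0.002 0 -0.0018 0.15 1;-0.002 0 -0.0018 0.2 1;-0.002 0 -0.0018 0.25 1;-0.002 0 -0.0018 0.3 1;-0.002 0 -0.0018 0.3 1"

```text
t: 18.05
ee_pos: [0.5596, 0.1395, 0.2525]
eef_rot: [[-0.612, 0.791, 0.014], [0.791, 0.612, 0.006], [-0.004, 0.015, -1.0]]
force: [-1.2, -2.3, 9.6]
gripper_width: 0.374
```

```bash
python3 o.py
```

```text
18.05 [0.55956537 0.13946465 0.25254333] [ 0.01397157  0.00600783 -0.99988434] 0.37372980338032646 [-1.19161837 -2.26650049  9.61048228] [-0.40859236  0.37209256  0.02687807] 2.229320326820446
```

Request:
apply_moves:
  rows: "-0.0007 -0.001 -0.0015 0.05 1;-0.0007 -0.001 -0.0015 0.1 1;-0.0007 -0.001 -0.0015 0.15 1;-0.0007 -0.001 -0.0015 0.2 1;-0.0007 -0.001 -0.0015 0.25 1;-0.0007 -0.001 -0.0015 0.3 1;-0.0007 -0.001 -0.0015 0.3 1"

```text
t: 18.63
ee_pos: [0.5596, 0.1384, 0.2527]
eef_rot: [[-0.819, 0.573, 0.014], [0.573, 0.819, 0.009], [-0.006, 0.016, -1.0]]
force: [-2.3, -0.9, 9.2]
gripper_width: 0.379
```

```bash
python3 o.py
```

```text
18.6333 [0.55957347 0.13838694 0.25269008] [ 0.01385867  0.00943302 -0.99985947] 0.37908525041276725 [-2.33859513 -0.90338423  9.18431721] [-0.28692113  0.56641967  0.07529358] 2.5311088336838097
```

Request:
apply_moves:
  rows: "-0.001 0 -0.0015 0.04 1;-0.001 0 -0.0015 0.08 1;-0.001 0 -0.0015 0.12 1;-0.001 0 -0.0015 0.12 1"

```text
t: 18.97
ee_pos: [0.5593, 0.1382, 0.2528]
eef_rot: [[-0.883, 0.47, 0.015], [0.47, 0.883, 0.01], [-0.008, 0.016, -1.0]]
force: [-2.9, -1.8, 9.0]
gripper_width: 0.377
```

```bash
python3 o.py
```

```text
18.9667 [0.55930985 0.1381794  0.25281321] [ 0.01494247  0.01030325 -0.99983527] 0.37690123180487806 [-2.91444026 -1.76130746  8.95921889] [-0.40648504  0.59512633  0.04734995] 2.6524839648811316
```

Request:
apply_moves:
  rows: "0 0 -0.0015 0.04 1;0 0 -0.0015 0.08 1;0 0 -0.0015 0.1 1;0 0 -0.0015 0.1 1"

```text
t: 19.3
ee_pos: [0.5596, 0.1377, 0.2527]
eef_rot: [[-0.925, 0.379, 0.014], [0.379, 0.925, 0.01], [-0.009, 0.014, -1.0]]
force: [-4.4, -3.5, 9.9]
gripper_width: 0.379
```

```bash
python3 o.py
```

```text
19.3 [0.55960966 0.13772208 0.25267338] [ 0.0138655   0.00987738 -0.99985508] 0.378699737829621 [-4.41284497 -3.48845895  9.92899897] [-0.71729141  1.0032568  -0.11494115] 2.753090252873988
```

Request:
apply_moves:
  rows: "-0.001 -0.001 -0.0012 0.02 1;-0.001 -0.001 -0.0012 0.04 1;-0.001 -0.001 -0.0012 0.05 1;-0.001 -0.001 -0.0012 0.05 1"

```text
t: 19.63
ee_pos: [0.5592, 0.1369, 0.2528]
eef_rot: [[-0.943, 0.332, 0.015], [0.332, 0.943, 0.011], [-0.011, 0.016, -1.0]]
force: [-2.2, 0.2, 8.0]
gripper_width: 0.374
```

```bash
python3 o.py
```

```text
19.6333 [0.55916514 0.13691632 0.25280506] [ 0.01532573  0.01142316 -0.9998173 ] 0.3741104319942208 [-2.23881848  0.22825693  8.00161841] [-0.00897909  0.48757728 -0.1766621 ] 2.802799007649172
```

Request:
apply_moves:
  rows: "-0.001 0 -0.0015 0.02 1;-0.001 0 -0.0015 0.04 1;-0.001 0 -0.0015 0.05 1;-0.001 0 -0.0015 0.05 1"

```text
t: 19.97
ee_pos: [0.5589, 0.1369, 0.2528]
eef_rot: [[-0.958, 0.285, 0.017], [0.285, 0.958, 0.012], [-0.013, 0.017, -1.0]]
force: [-2.6, 0.0, 8.4]
gripper_width: 0.377
```

```bash
python3 o.py
```

```text
19.9667 [0.55887907 0.13686365 0.25281884] [ 0.01720346  0.01226803 -0.99977674] 0.3774146985539426 [-2.57879206  0.01655409  8.36064816] [-0.17593908  0.51907043 -0.22709375] 2.852305143067129
```

Request:
apply_moves:
  rows: "-0.001 0 -0.0015 -0.04 1;-0.001 0 -0.0015 -0.08 1;-0.001 0 -0.0015 -0.12 1;-0.001 0 -0.0015 -0.16 1;-0.001 0 -0.0015 -0.175 1;-0.001 0 -0.0015 -0.175 1"

```text
t: 20.47
ee_pos: [0.5584, 0.1372, 0.2528]
eef_rot: [[-0.894, 0.448, 0.021], [0.448, 0.894, 0.01], [-0.014, 0.018, -1.0]]
force: [-3.0, 1.2, 7.8]
gripper_width: 0.375
```

```bash
python3 o.py
```

```text
20.4667 [0.55838099 0.13724205 0.25280554] [ 0.02072747  0.01018484 -0.99973328] 0.37493014421583937 [-2.98026582  1.17580595  7.81400681] [0.10208225 0.73596881 0.02587164] 2.6768471030485648
```

Request:
apply_moves:
  rows: "-0.0005 0 0.001 0 1;-0.0005 0 0.002 0 1;-0.0005 0 0.003 0 1;-0.0005 0 0.004 0 1;-0.0005 0 0.0055 0 1;-0.0005 0 0.0055 0 1"

```text
t: 20.97
ee_pos: [0.558, 0.1373, 0.2584]
eef_rot: [[-0.894, 0.448, 0.021], [0.448, 0.894, 0.01], [-0.014, 0.019, -1.0]]
force: [0.3, 0.2, 2.3]
gripper_width: 0.376
```

```bash
python3 o.py
```

```text
20.9667 [0.55798074 0.13726303 0.2583543 ] [ 0.02128176  0.0104916  -0.99971847] 0.3759414200029084 [0.28257549 0.24175662 2.26654598] [0.0714809  0.13993726 0.01944397] 2.676756958647217
```

Request:
apply_moves:
  rows: "0 0 0.001 0 1;0 0 0.002 0 1;0 0 0.004 0 1;0 0 0.005 0 1;0 0 0.005 0 1"

```text
t: 21.38
ee_pos: [0.5579, 0.1373, 0.2632]
eef_rot: [[-0.894, 0.448, 0.021], [0.448, 0.894, 0.01], [-0.014, 0.019, -1.0]]
force: [-1.2, -0.6, 0.4]
gripper_width: 0.373
```

```bash
python3 o.py
```

```text
21.3833 [0.55788911 0.13725949 0.26324651] [ 0.0209369  0.0104009 -0.9997267] 0.3729998803570079 [-1.21303253 -0.62509779  0.42758365] [-0.01382631  0.11081062  0.05237917] 2.676789881048501
```

Free, no catch. Lift straight out.

Request:
apply_moves:
  rows: "0 0 0.004 0 1;0 0 0.008 0 1;0 0 0.014 0 1;0 0 0.024 0 1;0 0 0.04 0 1;0 0 0.06 0 1;0 0 0.08 0 1;0 0 0.1 0 1"

```text
t: 22.05
ee_pos: [0.5578, 0.1373, 0.3653]
eef_rot: [[-0.894, 0.448, 0.022], [0.448, 0.894, 0.011], [-0.015, 0.019, -1.0]]
force: [0.4, 0.0, -0.5]
gripper_width: 0.376
```

```bash
python3 o.py; python3 - <<'E'
from h import *
S=cam("side");cv2.imwrite("pics/s12.png",cv2.resize(S["frame"][130:350,80:380],None,fx=2.6,fy=2.6))
E
```

```text
22.05 [0.55783906 0.13725439 0.36530366] [ 0.02203791  0.01053942 -0.99970158] 0.37599523671052765 [ 0.3556205   0.01330048 -0.50199994] [-0.00944766 -0.0021832  -0.01880669] 2.6767528848745483
```

View pics/s12.png

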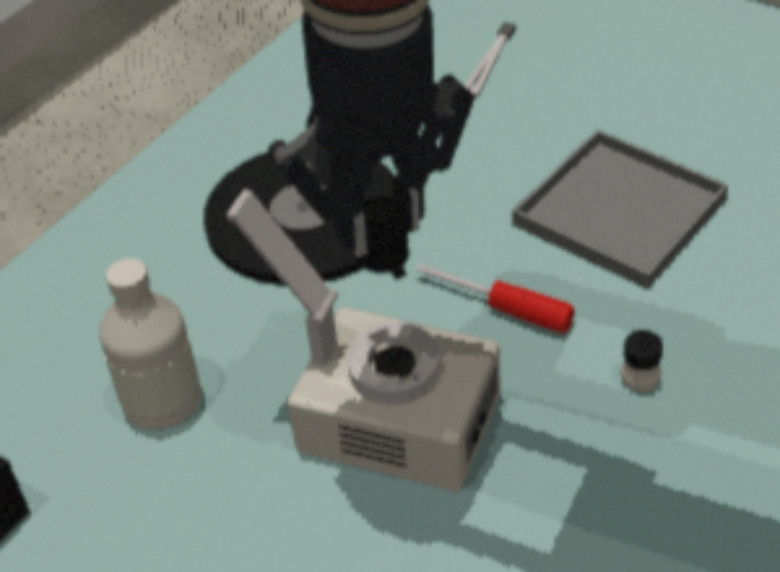

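Request:
apply_moves:
  rows: "-0.004 -0.02 0 0 1;-0.009 -0.055 0 0 1;-0.015 -0.095 0 0 1;-0.021 -0.135 0 0 1;-0.027 -0.175 0 0 1;-0.034 -0.215 0 0 1;-0.04 -0.25 0 0 1;-0.045 -0.275 0 0 1"

```text
t: 22.77
ee_pos: [0.5132, -0.1402, 0.3713]
eef_rot: [[-0.893, 0.449, 0.031], [0.45, 0.893, 0.01], [-0.023, 0.023, -0.999]]
force: [0.5, -1.1, -0.8]
gripper_width: 0.374
```

Request:
apply_moves:
  rows: "0 -0.008 -0.02 0 1;0 -0.01 -0.05 0 1;0 -0.01 -0.085 0 1;0 -0.01 -0.115 0 1;0 -0.01 -0.135 0 1;0 -0.01 -0.145 0 1;0 -0.01 -0.145 0 1"

```text
t: 23.35
ee_pos: [0.5122, -0.1498, 0.2238]
eef_rot: [[-0.893, 0.45, 0.027], [0.45, 0.893, 0.012], [-0.018, 0.023, -1.0]]
force: [-0.0, 0.2, -1.7]
gripper_width: 0.376
```

```bash
python3 o.py; python3 - <<'E'
from h import *
S=cam("side");cv2.imwrite("pics/s13.png",cv2.resize(S["frame"][130:350,180:480],None,fx=2.6,fy=2.6))
E
```

```text
23.35 [ 0.51217975 -0.14977504  0.22375186] [ 0.02664475  0.01221687 -0.99957031] 0.3758436137853589 [-0.03247843  0.21512678 -1.71200832] [0.00295537 0.0366119  0.00874304] 2.674721374447132
```

View pics/s13.png

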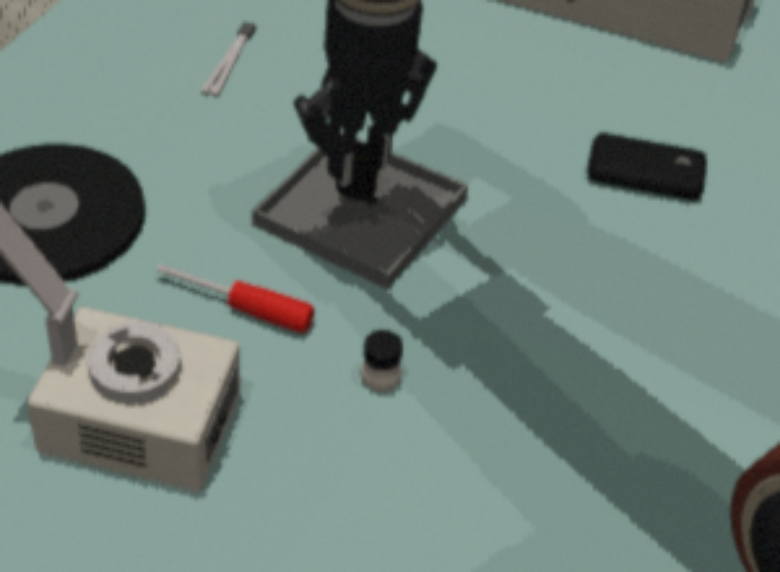

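Request:
apply_moves:
  rows: "0 -0.004 -0.01 0 1;0 -0.004 -0.018 0 1;0 -0.004 -0.023 0 1;0 -0.004 -0.025 0 1;0 -0.004 -0.025 0 1"

```text
t: 23.82
ee_pos: [0.5129, -0.154, 0.2004]
eef_rot: [[-0.893, 0.449, 0.029], [0.45, 0.893, 0.011], [-0.021, 0.023, -1.0]]
force: [-0.1, -0.7, -0.2]
gripper_width: 0.374
```

Request:
apply_moves:
  rows: "0 0 -0.001 0 1;0 0 -0.002 0 1;0 0 -0.003 0 1;0 0 -0.003 0 1"

```text
t: 24.15
ee_pos: [0.5129, -0.154, 0.1974]
eef_rot: [[-0.893, 0.449, 0.029], [0.45, 0.893, 0.011], [-0.021, 0.023, -1.0]]
force: [0.4, -0.3, -1.1]
gripper_width: 0.38
```

```bash
python3 o.py
```

```text
24.15 [ 0.51291499 -0.15403382  0.1974068 ] [ 0.02909891  0.01112957 -0.99951458] 0.3803889284504997 [ 0.35584727 -0.32630936 -1.11968968] [ 0.00761256 -0.00580466  0.06170336] 2.674867264234132
```

Request:
apply_moves:
  rows: "0 0 -0.001 0 1;0 0 -0.002 0 1;0 0 -0.0025 0 1;0 0 -0.0025 0 1"

```text
t: 24.48
ee_pos: [0.5129, -0.154, 0.1948]
eef_rot: [[-0.893, 0.449, 0.029], [0.45, 0.893, 0.011], [-0.021, 0.023, -1.0]]
force: [-0.6, -0.3, -0.1]
gripper_width: 0.376
```

```bash
python3 o.py
```

```text
24.4833 [ 0.51290732 -0.15400658  0.19484645] [ 0.02908281  0.01116785 -0.99951462] 0.37611349577221853 [-0.59038493 -0.31554262 -0.11804193] [0.03642095 0.02465151 0.01910911] 2.6749052870246106
```

Request:
apply_moves:
  rows: "0 0 -0.0008 0 1;0 0 -0.0015 0 1;0 0 -0.0015 0 1"

```text
t: 24.73
ee_pos: [0.5133, -0.1542, 0.1944]
eef_rot: [[-0.893, 0.449, 0.029], [0.45, 0.893, 0.011], [-0.021, 0.023, -1.0]]
force: [-2.0, 1.3, 5.9]
gripper_width: 0.376
```

```bash
python3 o.py
```

```text
24.7333 [ 0.51329104 -0.15416759  0.19444895] [ 0.02913758  0.01106435 -0.99951417] 0.37642409161297924 [-1.96032497  1.26668384  5.94849803] [ 0.15014822  0.54250685 -0.03319515] 2.6749142630734104
```

Request:
apply_moves:
  rows: "0 0 0 0 0.62;0 0 0 0 0.58;0 0 0 0 0.54;0 0 0 0 0.45;0 0 0 0 0.3;0 0 0 0 0.1;0 0 0 0 0.1;0 0 0 0 0.1"

```text
t: 25.4
ee_pos: [0.5133, -0.1542, 0.1944]
eef_rot: [[-0.893, 0.449, 0.029], [0.45, 0.893, 0.011], [-0.021, 0.023, -1.0]]
force: [-0.1, -0.1, -0.4]
gripper_width: 0.893
```

```bash
python3 o.py; python3 - <<'E'
from h import *
W=cam("wrist");cv2.imwrite("pics/w14.png",W["frame"])
E
```

```text
25.4 [ 0.51325914 -0.15415023  0.19436269] [ 0.0290088   0.01111523 -0.99951735] 0.8931402197814311 [-0.14590038 -0.13675909 -0.4098669 ] [0.02392408 0.00913411 0.02672988] 2.6749462291642585
```

View pics/w14.png

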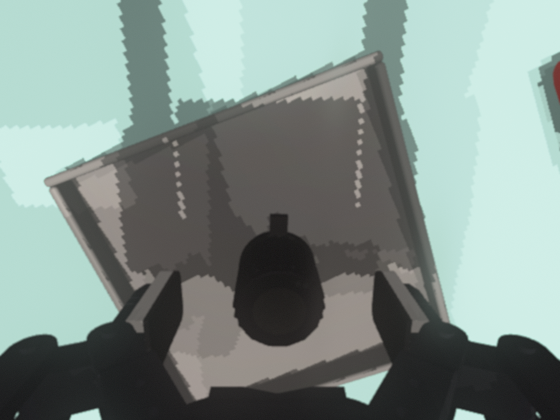

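Cap stands alone at (278, 290) midway between the open fingers, in the tray's middle. Retreat straight up.

Request:
apply_moves:
  rows: "0 0 0.01 0 0.1;0 0 0.025 0 0.1;0 0 0.05 0 0.1;0 0 0.08 0 0.1;0 0 0.12 0 0.1;0 0 0.16 0 0.1;-0.03 -0.04 0.19 0 0.1;-0.06 -0.08 0.2 0 0.1"

```text
t: 26.12
ee_pos: [0.4685, -0.2144, 0.3937]
eef_rot: [[-0.895, 0.445, 0.037], [0.446, 0.895, 0.007], [-0.03, 0.022, -0.999]]
force: [0.2, -1.0, -0.4]
gripper_width: 0.902
```

Request:
apply_moves:
  rows: "-0.02 -0.04 0 0 0.1;-0.04 -0.08 0 0 0.1;-0.06 -0.12 0 0 0.1;-0.06 -0.12 0 0 0.1;-0.06 -0.12 0 0 0.1"

```text
t: 26.53
ee_pos: [0.4072, -0.3364, 0.3945]
eef_rot: [[-0.893, 0.449, 0.037], [0.45, 0.893, 0.006], [-0.031, 0.022, -0.999]]
force: [0.4, 1.0, -0.7]
gripper_width: 0.898
```

```bash
python3 o.py; python3 - <<'E'
from fit import *
S=cam("side");T=cam("top")
cv2.imwrite("pics/s15.png",cv2.resize(S["frame"][130:350,80:380],None,fx=2.6,fy=2.6));cv2.imwrite("pics/t15.png",T["frame"])
C=[cyl(.017,.004,.042)]
for n,p in(("side",S),("top",T)):
    o=env.outline_of("cap",p)
    for x in o[:2]: print(n,round(x["confidence"],2),np.round(x["box"]),x["pixels"].sum(), "proj centre",np.round(proj(p,[.513,-.154,.023])))
    t=env.outline_of("tab",p)
    if t:
        m=t[0]["pixels"].astype(float)
        def tabm(th):
            c,s=np.cos(th),np.sin(th);return [np.array([[.05-r*c+t*s,y,.1105+r*s+t*c] for r in(0,.1) for y in(-.013,.013) for t in(-.0025,.0025)])]
        print(min((np.abs(render(p,tabm(a),[.5605,.1395,.208])-m).sum()/m.sum(),round(a,2)) for a in np.arange(1.5,2.35,.05)))
E
```

```text
26.5333 [ 0.40720505 -0.33639268  0.39447202] [ 0.03713159  0.00565031 -0.99929441] 0.8978287650928409 [ 0.3752905   0.95425291 -0.67364672] [-0.02667248  0.05340634  0.00483895] 2.6750935410259022
side 0.76 [316. 208.  15.  24.] 301 proj centre [319. 203.]
side 0.72 [430. 194.  48.  24.] 852 proj centre [319. 203.]
top 0.62 [319. 222.  17.  18.] 243 proj centre [320. 225.]
(np.float64(0.12103099304237824), np.float64(2.15))
```

View pics/s15.png

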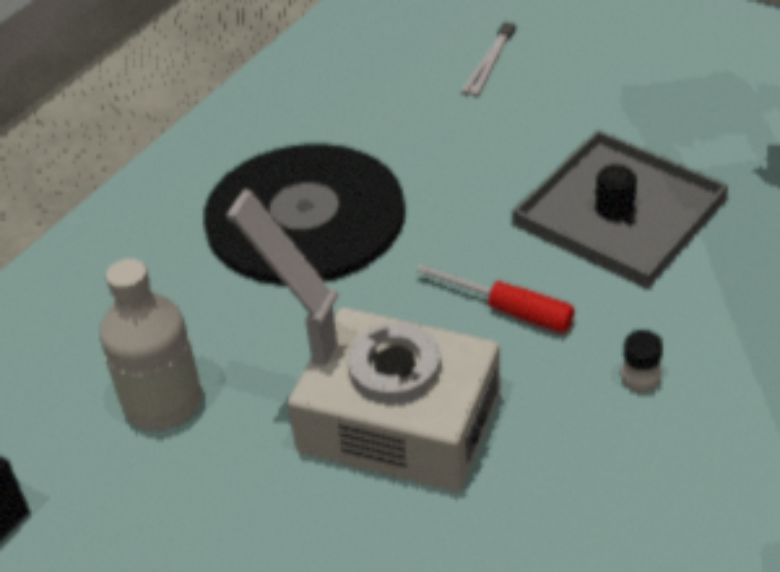

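View pics/t15.png

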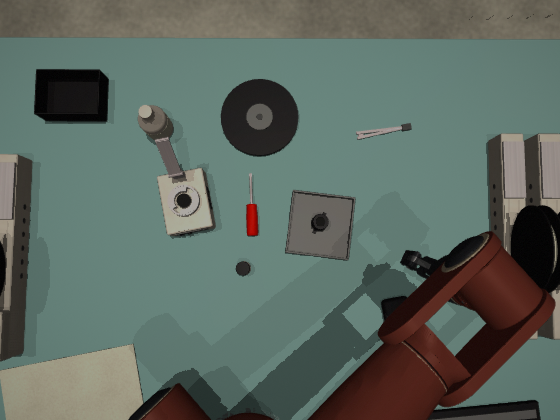

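The cap stands upright at the tray's centre: (319, 222) in the top view. The tab is at about 2.15 rad, the bystanders are unmoved and the arm is clear. Handing in.

```bash
python3 -c "
from cell import env
print(env.hand_in())"
```

```text
the job is handed in; nothing more can be done
None
```

The job is done and handed in at about 26.5 s. The tab is folded back, and the cap is off and standing upright in the middle of the tray.

- **Tab:** My first pinch-and-arc move slipped off the tab near upright, so I pushed it over with closed fingers. The side view put it at about 2.15 rad both before I unscrewed the cap and at the end.
- **Cap:** I pressed it with about 8–10 N and turned it anticlockwise about 62 degrees, to a resistance of about 0.23 N m at the stop. I then turned back 10 degrees and it came free without catching. Sideways forces read at the wrist stayed under about 6 N.
- **Placing:** The cap touched the tray floor with about 6 N and was released. In the last pictures it stands clear of the fingers, about 6 mm or less from the tray centre.
- **Bystanders:** They look unmoved in the last pictures, except that the arm hides part of the mouse in the top view. I did not measure their positions again.
- **Checks that disagreed:** The wrist camera placed the cap about 2–3 mm off from the side and top cameras. I settled that with a second wrist view rotated 90 degrees and by closing the fingers gently while watching the force. The tool also built up a lean of about 1.5 to 2 degrees during the turn and carry.

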